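# Clear down the punch try-out bench

## Robot

A 7-joint arm with a two-finger parallel gripper is mounted at the origin on the work surface. World frame = base frame: x ahead of the robot, y to its left, z up, the work surface at z = 0. Lengths are in m, angles in degrees, forces in N, time in s.
With the tool pointing down it reaches from about 0.425 to 0.875 m from the base axis. Payload 9.9 kg.
Tool frame: the origin (TCP) lies on the front face of the gripper's body, between the roots of the fingers; the fingertips stand 73 mm ahead of it and the grasp point (between the pads) lies 54 mm ahead of it; z points along the fingers, y is the line along which they close (so a half turn about z gives the same grasp; the last joint's range is limited). The gripper opens to 85 mm and grips with 20 to 120 N. Pads are 22 mm wide; open, the fingers measure 114 mm over their backs; the gripper's body (76 mm by 85 mm) begins 54 mm behind the grasp point. The pads swing forward as they close: fully open they stand 13 mm farther back than shut.
Start: joints at [62.693, 32.985, 1.427, 82.34, -0.859, 64.687, -3.237], TCP at [0.258, -0.624, 0.304] pointing down, gripper open.
Joint ranges: [-157.87, 157.87], [-19.46, 123.44], [-87.15, 90], [11.01, 140.99], [-62.26, 242.26], [9.8, 113.94], [-161.44, 161.44]. Speed limits (degrees/s): [127.2, 127.2, 172.46, 172.46, 180, 180, 180].

## Interface

Orientations are given as [roll, pitch, yaw] about the fixed x, y, z axes, in that order (R = Rz(yaw) Ry(pitch) Rx(roll)).
In Python, from bench import * gives the robot as it stands.
- The arm moves only by the tool arm_command, never from a script. Its argument "moves" is a list of rows, each a list of 7 numbers: the shift along the tool's x, y, z in mm, then the turn, a rotation vector about the tool's x, y, z in degrees, then the closure, from 0 (fully open) to 1 (shut). In form: [[tx, ty, tz, ax, ay, az, claw], ...]. A call has 1 to 20 rows; each row shifts and turns the commanded pose from where the row before left it, along the tool's axes as they then stand; what a row does not reach is not made up. A row lasts 1/8 s, in which the tool goes at most 62.5 mm and 10.7 degrees, less where a joint would pass 70% of its speed; a pose out of reach is approached as far as the arm can. A call is refused whole if a number of a shift passes 62.5 or a number of a turn 10.7, either way. A call with a gripper value outside its range is refused whole. The fingers move at their own pace and stop on an object; "newtons" is the grip in N (left out, the last holds). Time passes only in rows, so rows that do not move let the fingers close. It gives the time, the measured TCP pose, the force, the opening and the grip force at its end, in the units of the state.
- get_state(): the state, without advancing time (a new reading comes with each control period).
- get_image(name): name is "scene" or "top" or "wrist"; returns a dict with "pixels" (400x640x3 uint8, red, green, blue), "intrinsics" (3x3 intrinsics, pixels), "extrinsics" (4x4, takes a point from camera to world coordinates). Camera axes: x right, y up, looking along -z (the intrinsics and any distortion apply to the point x, -y, -z); pixel columns grow to the right and rows downward; lengths in m; the calibration is good to about 2 mm. A picture is of the moment at which its call begins. There is no depth.
- close_job(): hands the job in; it is judged then, once.
Trained networks look in a picture, given as the dict that the camera call returned (one of the last four; its "shot" number tells which), for a name from the list of things; names that differ only in an ending like _2 or _b are one class to them, and where a whole thing is asked for, a point or a joint stands for the part that bears it (a point fixed in the world has none). Each returns a list of dicts, best first, with "conf" (0 to 1); they miss things now and then, are a little off and sometimes report something else, mostly with a low value. They report only what shows in the picture. A call takes as long as a camera call.
- trace(picture, thing): "region" (400x640 bool, what is visible of it).
- place_of(picture, thing): "point" ([x, y, z] in m, in the coordinates of the camera as it stood for that picture, good to about 4 mm: a listed point, or the origin of a listed thing).
The state is a dict: "time": time; "joints": joint angles; "dq": joint speeds; "joint_torque": joint torques, N m; "tool_pos": TCP position; "tcp_rot": TCP orientation; "force": force on the tool from outside, world axes, zero at the start; "torque": the same for the moment, N m; "opening": opening from 0.0 (shut) to 1.0 (fully open); "grip_force": force on a finger pad.
Only numpy, scipy, OpenCV 4.12 (cv2) and the standard library are available. Lean on these libraries where they do the work, as an engineer would, in place of code of your own. Each camera call takes 0.05 s, during which the arm holds its last target. There are 200 camera calls.

## Task

The punch try-out is finished, so clear the bench: tip all the slugs from the slug tray into the scrap bin and stand the empty tray upright on top of the chest, put whatever press tooling has been left out (round punch, die block, guide bushing, stripper pad; some may be missing) into the drawer and push the drawer fully shut, and turn the load gauge's peak pointer back to its zero stop by its knob. Leave the oil can, the gauge block case and the bench block where they are.

Things in the scene. Friction and masses are not known exactly. Their poses are not given: they have to be found in the camera images.
- tray: slug tray: loose sheet-steel scoop, 130 long (x) x 86 wide x 30 mm high, floor and walls 3 mm, 0.24 kg; its front (+x) end is open, without a lip: tipped front down, slugs start to slide out at 30 to 40 degrees (60 to 70 empties it). A bar handle above it is fixed to the rear wall. Origin: centre of its underside, z up out of the tray. Starts on the bench with the slugs in it
- tray_grip (a point): grip point on the tray's bar handle, about over its centre of mass: 8 mm behind the tray's centre, 70 mm above its underside. The bar runs along the tray's x (69 mm behind to 15 mm ahead of the centre), is 14 mm wide (y) and 16 mm high (62 to 78 mm above the underside), with nothing below it but the slugs. Axes as the tray's
- tray_lip (a point): middle of the open front edge of the tray's floor (65 mm ahead of its centre, 3 mm up); axes as the tray's
- bin: scrap bin: fixed open steel box, 190 x 190 x 100 mm high, walls and floor 4 mm; origin: centre of its underside, x and y along its sides
- chest: low steel chest on the bench, fixed, 300 deep (its x) x 280 wide x 85 mm high, flat top with a thin rubber mat; its front (the drawer side) faces its -x. Origin: centre of its underside. It holds one drawer, half pulled out at the start
- drawer (a joint): how far the drawer is pulled out (m): 0 = fully shut; slides along the chest's -x to open, on ball slides that resist with about 1.5 N plus some damping, stays where it is left, does not spring or latch
- drawer_floor (a point): centre of the drawer's inner floor, 16 mm above the bench, moving with the drawer; axes as the chest's (x to the rear). Inside 262 (x) x 236 mm (y); walls 41 mm above the floor, front panel 60 mm. The chest's top covers all beyond x = joint value - 0.135 m in this frame; ahead of that it is open from above. Shut, it takes parts up to 60 mm high
- drawer_pull (a point): middle of the drawer's bar handle: bar 110 mm long along the chest's y, 35 mm in front of the front panel, 48 mm above the bench; moves with the drawer; axes as the chest's
- peak_pointer (a joint): peak pointer of the load gauge (rad): angle away from its zero stop; grows clockwise seen from above, up to 4.7; turn the knob counter-clockwise (seen from above) to bring it back to 0, where it meets the stop. Light friction (0.03 N m), stays where it is left. The pointer is fixed to the knob
- peak_knob (a point): knob of the peak pointer, in the middle of the gauge's dial, face up on a fixed console (140 x 140 x 55 mm, bezel to 60 mm). The point is on the vertical turning axis, 81 mm above the bench, at the height to grip. The knob is a bar 40 mm long along this point's x (the pointer's direction), 12 mm wide (y), 63 to 89 mm above the bench, clear all around
- punch: steel round punch standing on its head: head 32 mm diameter x 10 mm, shank 18 mm diameter, 42 mm tall in all; origin: centre of the head's face (underside), z along the axis towards the shank's end. May be absent (None at the start)
- die_block: blue aluminium die block 56 (x) x 40 (y) x 24 mm high with a bore; origin: centre of its underside. May be absent
- bushing: brass guide bushing: tube 34 mm outside, 20 mm inside diameter, 30 mm tall, standing; origin: centre of its lower end. May be absent
- pad: black rubber stripper pad: disc 40 mm diameter, 18 mm high; origin: centre of its underside. May be absent
- oil_can: copper oil can 64 mm diameter, 135 mm tall with its thin spout; not part of the job; origin: centre of its underside
- gauge_case: wooden gauge block case 120 x 75 x 32 mm; not part of the job; origin: centre of its underside
- bench_block: round black steel bench block 76 mm diameter, 30 mm high; not part of the job; origin: centre of its underside
- slug0: punched steel slug: disc 18 mm diameter, 10 mm thick, 20 g, in the tray at the start; origin: centre of its one flat face (the underside at the start). May be absent
- slug1: punched steel slug: disc 18 mm diameter, 10 mm thick, 20 g, in the tray at the start; origin: centre of its one flat face (the underside at the start). May be absent
- slug2: punched steel slug: disc 18 mm diameter, 10 mm thick, 20 g, in the tray at the start; origin: centre of its one flat face (the underside at the start). May be absent
- slug3: punched steel slug: disc 18 mm diameter, 10 mm thick, 20 g, in the tray at the start; origin: centre of its one flat face (the underside at the start). May be absent
- slug4: punched steel slug: disc 18 mm diameter, 10 mm thick, 20 g, in the tray at the start; origin: centre of its one flat face (the underside at the start). May be absent
- slug5: punched steel slug: disc 18 mm diameter, 10 mm thick, 20 g, in the tray at the start; origin: centre of its one flat face (the underside at the start). May be absent

How it is judged (in metres and radians):
At the end, for the whole second after the job is handed in: Every slug lies in the scrap bin; every tool present lies in the drawer, which is shut to within 6 mm; the peak pointer is within 0.07 rad of its zero stop; the tray rests flat (within 0.08 rad) on top of the chest, its centre over the top (x of slug0 in the frame of bin between -0.095 and 0.095 m and y of slug0 in the frame of bin between -0.095 and 0.095 m and z of slug0 in the frame of bin between -0.002 and 0.09 m and x of slug1 in the frame of bin between -0.095 and 0.095 m and y of slug1 in the frame of bin between -0.095 and 0.095 m and z of slug1 in the frame of bin between -0.002 and 0.09 m and x of slug2 in the frame of bin between -0.095 and 0.095 m and y of slug2 in the frame of bin between -0.095 and 0.095 m and z of slug2 in the frame of bin between -0.002 and 0.09 m and x of slug3 in the frame of bin between -0.095 and 0.095 m and y of slug3 in the frame of bin between -0.095 and 0.095 m and z of slug3 in the frame of bin between -0.002 and 0.09 m and x of slug4 in the frame of bin between -0.095 and 0.095 m and y of slug4 in the frame of bin between -0.095 and 0.095 m and z of slug4 in the frame of bin between -0.002 and 0.09 m and x of slug5 in the frame of bin between -0.095 and 0.095 m and y of slug5 in the frame of bin between -0.095 and 0.095 m and z of slug5 in the frame of bin between -0.002 and 0.09 m and x of punch in the frame of drawer_floor between -0.135 and 0.135 m and y of punch in the frame of drawer_floor between -0.122 and 0.122 m and z of punch in the frame of drawer_floor between -0.005 and 0.06 m and x of die_block in the frame of drawer_floor between -0.135 and 0.135 m and y of die_block in the frame of drawer_floor between -0.122 and 0.122 m and z of die_block in the frame of drawer_floor between -0.005 and 0.06 m and x of bushing in the frame of drawer_floor between -0.135 and 0.135 m and y of bushing in the frame of drawer_floor between -0.122 and 0.122 m and z of bushing in the frame of drawer_floor between -0.005 and 0.06 m and x of pad in the frame of drawer_floor between -0.135 and 0.135 m and y of pad in the frame of drawer_floor between -0.122 and 0.122 m and z of pad in the frame of drawer_floor between -0.005 and 0.06 m and value of joint drawer below 0.006 m and value of joint peak_pointer below 0.07 rad and x of tray in the frame of chest between -0.14 and 0.14 m and y of tray in the frame of chest between -0.13 and 0.13 m and z of tray in the frame of chest between 0.08 and 0.092 m and angle between tray's own z axis and vertical below 0.08 rad and linear speed of tray below 0.02 m/s); the robot touches nothing.
It fails at once if the oil can was pushed more than 3 cm (distance of oil_can from where it was at the start of the episode above 0.03 m).
It fails at once if the gauge block case was pushed more than 3 cm (distance of gauge_case from where it was at the start of the episode above 0.03 m).
It fails at once if the bench block was pushed more than 3 cm (distance of bench_block from where it was at the start of the episode above 0.03 m).
Of punch, die_block, bushing, pad only 3 to 4 are there at a start; the rules pass over those that are not, and their reading is None.
Of slug0, slug1, slug2, slug3, slug4, slug5 only 4 to 6 are there at a start; the rules pass over those that are not, and their reading is None.
At some moment in a run one of punch, die_block, bushing, pad may be knocked a few centimetres aside while the robot is not near it.
It also fails if it takes over 210 s, if anything falls off the work surface, if the arm or the gripper's body presses on something with over 40 N, if the wrist force passes 120 N, or if a joint passes its speed limit or range.

## Working session

There is one attempt and no reset: what is moved stays moved. The work goes in short steps, Python scripts to look and compute and a tool call to move; the robot and the scene stay as the last step left them, time stands still between calls to the robot, and variables do not carry over. Pictures are saved under pics/ and viewed, at most 14 in all, crops included, and the job is handed in when it is done.

Besides the shell and the picture viewer there is one more tool, called after "Emit:" as name([rows], argument=value, ...), one row to a line, values as JSON. arm_command: Moves the arm, as the interface text tells. Its arguments: {"type":"object","properties":{"moves":{"type":"array","items":{"type":"array","items":{"type":"number"}}},"newtons":{"type":"number"}},"required":["moves"]}

```bash
mkdir -p pics; ls; cat > h.py <<'E'
from bench import *
import numpy as np, cv2
from scipy.spatial.transform import Rotation as R
def w(im,p):
    return (np.array(im["extrinsics"])@np.r_[p,1])[:3]
def save(im,n,crop=None):
    a=im["pixels"][:,:,::-1]
    if crop: a=a[crop[1]:crop[3],crop[0]:crop[2]]; a=cv2.resize(a,None,fx=crop[4],fy=crop[4])
    cv2.imwrite("pics/"+n,a)
def find(im,names):
    for n in names:
        r=place_of(im,n)
        print(n,[(np.round(w(im,q["point"]),3).tolist(),round(q["conf"],2)) for q in r[:4]])
def proj(im,P):
    E=np.linalg.inv(np.array(im["extrinsics"])); c=E@np.r_[P,1]
    u=np.array(im["intrinsics"])@np.array([c[0],-c[1],-c[2]]); return u[:2]/u[2]
E
cat > a.py <<'E'
from h import *
print(get_state())
N="tray tray_grip tray_lip bin chest drawer_floor drawer_pull peak_knob punch die_block bushing pad oil_can gauge_case bench_block slug0".split()
for c in ["top","scene"]:
    im=get_image(c); save(im,c+"0.png"); print(c); find(im,N)
E
python3 a.py
```

```text
pics
{'time': 0.0, 'joints': array([62.69230042, 33.03365272,  1.42309668, 82.38559447, -0.86128491,
       64.68608307, -3.23618924]), 'dq': array([ 0.03873518, -0.006528  , -0.00081153,  0.01989907,  0.0578683 ,
        0.03151525, -0.12724862]), 'joint_torque': array([-1.50666368e-03, -7.65784478e+01,  2.24967621e+00, -2.85982168e+01,
        1.52285438e-02,  1.27794486e-02, -4.27250939e-05]), 'tool_pos': array([ 0.25827806, -0.62328046,  0.30303593]), 'tcp_rot': array([-1.79905266e+02,  3.10395911e-03,  2.25088123e+01]), 'force': array([-0.1384931 , -0.40833992, -0.55463778]), 'torque': array([ 0.0110995 , -0.00316537, -0.02392594]), 'grip_force': 0.0, 'opening': 1.000634585907212}
top
tray [([0.468, 0.188, -0.001], 0.94)]
tray_grip [([0.474, 0.19, 0.074], 0.79)]
tray_lip [([0.406, 0.16, -0.003], 0.59)]
bin [([0.478, 0.415, -0.004], 0.62), ([0.467, 0.214, 0.007], 0.34)]
chest [([0.661, -0.449, -0.004], 0.67)]
drawer_floor [([0.573, -0.338, 0.015], 0.86), ([0.403, 0.161, -0.001], 0.56)]
drawer_pull [([0.465, -0.19, 0.049], 0.76), ([0.537, -0.054, -0.003], 0.22), ([0.516, 0.178, 0.
[... 679 characters left out ...]
er_floor [([0.57, -0.34, 0.014], 0.65), ([0.301, 0.222, -0.001], 0.36)]
drawer_pull [([0.466, -0.189, 0.046], 0.72)]
peak_knob [([0.514, 0.18, 0.003], 0.57), ([0.467, -0.191, 0.045], 0.46), ([0.695, 0.074, 0.082], 0.44)]
punch [([0.559, 0.041, 0.002], 0.48)]
die_block [([0.407, 0.162, 0.002], 0.46), ([0.473, 0.192, 0.069], 0.29)]
bushing [([0.537, -0.058, 0.001], 0.7)]
pad [([0.484, -0.076, -0.001], 0.55)]
oil_can [([0.672, 0.278, -0.002], 0.9)]
gauge_case [([0.467, -0.187, 0.048], 0.67)]
bench_block [([0.719, -0.158, -0.0], 0.84), ([0.658, -0.454, -0.002], 0.36)]
slug0 [([0.465, 0.214, 0.006], 0.62), ([0.513, 0.176, 0.002], 0.55), ([0.488, 0.17, 0.001], 0.51), ([0.536, -0.058, -0.0], 0.51)]
```

View pics/top0.png

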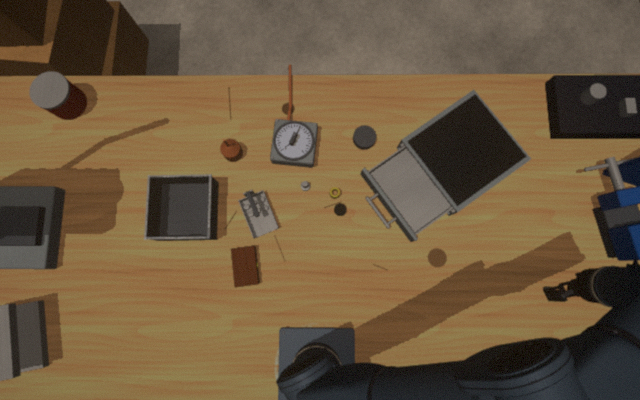

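View pics/scene0.png

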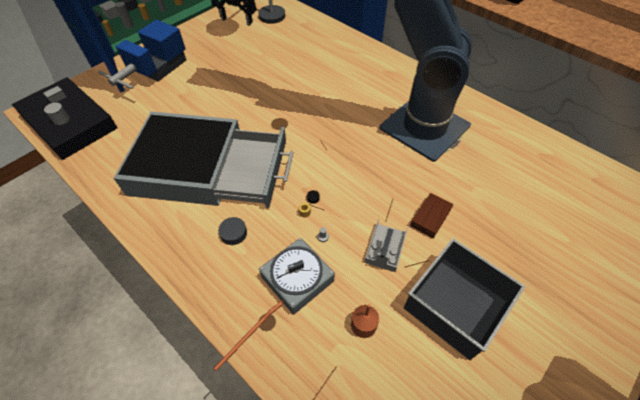

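The top view shows the drawer and chest at (445,170) with the pull at (380,210). Punch (305,185), bushing (335,192) and pad (340,209) are out, and there is no die block. The tray (258,213) has its open end towards the robot, the bin is at (182,208), and the gauge at (294,140). The network positions agree with this.

```bash
cat > plan.py <<'E'
import sys
from h import *
# usage: plan.py x y z yaw  (tool down): shift in current tool axes [mm], turn about tool z [deg]
def plan(x,y,z,yaw):
    s=get_state(); p=np.array(s["tool_pos"]); r=R.from_euler("xyz",s["tcp_rot"],degrees=True)
    d=r.inv().apply((np.array([x,y,z])-p)*1000)
    t=R.from_euler("xyz",[180,0,yaw],degrees=True)
    v=(r.inv()*t).as_rotvec(degrees=True)
    print("t",round(s["time"],1),"pos",p.round(4),"rot",np.round(s["tcp_rot"],1),"j",np.round(s["joints"],1),"shift",d.round(1),"turn",v.round(1))
if __name__=="__main__": plan(*map(float,sys.argv[1:]))
E
python3 plan.py 0.48 -0.075 0.2 35.4
```

```text
t 1.7 pos [ 0.2584 -0.6236  0.3039] rot [-180.    -0.    22.5] j [62.7 33.   1.4 82.3 -0.9 64.7 -3.2] shift [ 414.7 -422.   103.9] turn [ -0.   -0.  -12.9]
```

Emit:
arm_command([
  [34.6, -35.2, 8.7, 0, 0, 0, 0.2],
  [34.6, -35.2, 8.7, 0, 0, 0, 0.2],
  [34.6, -35.2, 8.7, 0, 0, 0, 0.2],
  [34.6, -35.2, 8.7, 0, 0, 0, 0.2],
  [34.6, -35.2, 8.7, 0, 0, 0, 0.2],
  [34.6, -35.2, 8.7, 0, 0, 0, 0.2],
  [34.6, -35.2, 8.7, 0, 0, 0, 0.2],
  [34.6, -35.2, 8.7, 0, 0, 0, 0.2],
  [34.6, -35.2, 8.7, 0, 0, 0, 0.2],
  [34.6, -35.2, 8.7, 0, 0, 0, 0.2],
  [34.6, -35.2, 8.7, 0, 0, 0, 0.2],
  [34.6, -35.2, 8.7, 0, 0, 0, 0.2],
  [0, 0, 0, 0, 0, -6.5, 0.2],
  [0, 0, 0, 0, 0, -6.5, 0.2],
  [0, 0, 0, 0, 0, 0, 0.2],
], newtons=40)

```text
time: 3.58
tool_pos: [0.4804, -0.0744, 0.1996]
tcp_rot: [180.0, -0.0, 35.5]
force: [-0.6, -0.4, -1.4]
opening: 0.802
grip_force: 0.0
```

```bash
cat > look.py <<'E'
import sys
from h import *
for c in ["wrist","top"]:
    im=get_image(c); print(c); find(im,sys.argv[2:])
    if c=="wrist": save(im,sys.argv[1]+".png")
E
python3 look.py w1 pad bushing punch; python3 plan.py 0.48 -0.075 0.076 35.4
```

```text
wrist
pad [([0.479, -0.071, 0.002], 0.62)]
bushing [([0.532, -0.054, -0.001], 0.73)]
punch [([0.558, 0.035, -0.001], 0.7)]
top
pad [([0.407, 0.167, 0.001], 0.3)]
bushing []
punch [([0.407, 0.164, -0.001], 0.7), ([0.557, 0.041, -0.001], 0.66), ([0.572, -0.337, 0.018], 0.32)]
t 4.0 pos [ 0.4803 -0.0745  0.1995] rot [180.   -0.   35.5] j [  7.7  24.9  -6.1 117.7   4.2  37.6 -55.8] shift [ -0.5   0.2 123.5] turn [ 0.  -0.   0.1]
```

View pics/w1.png

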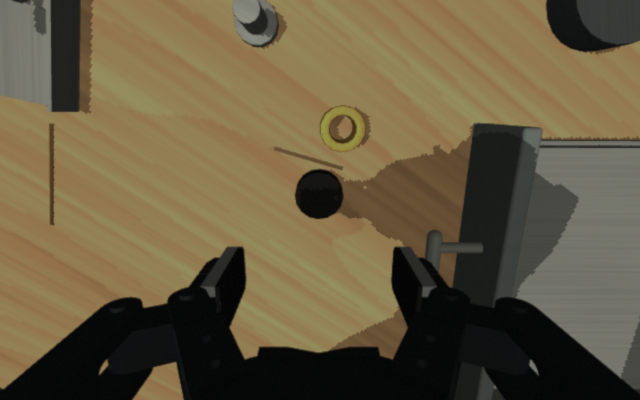

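The wrist view shows the pad (320,193), bushing (343,128) and punch (255,22) where expected, with the drawer pull (440,245) clear of the right finger. I'll descend on the pad.

Emit:
arm_command([
  [0, -1, 40, 0, 0, 0, 0.2],
  [0, 0, 40, 0, 0, 0, 0.2],
  [0, 0, 30, 0, 0, 0, 0.2],
  [0, 0, 14, 0, 0, 0, 0.2],
  [0, 0, 0, 0, 0, 0, 0.2],
  [0, 0, 0, 0, 0, 0, 1],
  [0, 0, 0, 0, 0, 0, 1],
  [0, 0, 0, 0, 0, 0, 1],
  [0, 0, 0, 0, 0, 0, 1],
  [0, 0, 0, 0, 0, 0, 1],
  [0, 0, -30, 0, 0, 0, 1],
  [0, 0, -40, 0, 0, 0, 1],
  [0, 0, -40, 0, 0, 0, 1],
], newtons=40)

```text
time: 5.6
tool_pos: [0.4796, -0.0737, 0.1875]
tcp_rot: [180.0, -0.0, 35.5]
force: [-0.2, 0.5, -0.9]
opening: 0.453
grip_force: 40.4
```

```bash
python3 plan.py 0.482 -0.323 0.19 35.4
```

```text
t 5.6 pos [ 0.4796 -0.0737  0.1875] rot [180.   -0.   35.5] j [  7.7  25.9  -6.3 118.6   4.7  35.7 -56.3] shift [-142.8  204.4   -2.5] turn [ 0.  -0.   0.1]
```

Emit:
arm_command([
  [-23.8, 34, 0, 0, 0, 0, 1],
  [-23.8, 34, 0, 0, 0, 0, 1],
  [-23.8, 34, 0, 0, 0, 0, 1],
  [-23.8, 34, 0, 0, 0, 0, 1],
  [-23.8, 34, 0, 0, 0, 0, 1],
  [-23.8, 34, 0, 0, 0, 0, 1],
  [0, 0, 30, 0, 0, 0, 1],
  [0, 0, 36, 0, 0, 0, 1],
  [0, 0, 26, 0, 0, 0, 1],
  [0, 0, 0, 0, 0, 0, 1],
  [0, 0, 0, 0, 0, 0, 0.3],
  [0, 0, 0, 0, 0, 0, 0.3],
  [0, 0, 0, 0, 0, 0, 0.3],
  [0, 0, -30, 0, 0, 0, 0.3],
  [0, 0, -45, 0, 0, 0, 0.3],
  [0, 0, -30, 0, 0, 0, 0.3],
  [0, 0, 0, 0, 0, 0, 0.3],
])

```text
time: 7.72
tool_pos: [0.4829, -0.3233, 0.2014]
tcp_rot: [179.7, -0.1, 35.5]
force: [1.0, -0.7, -0.1]
opening: 0.702
grip_force: 0.0
```

```bash
cat > look2.py <<'E'
from h import *
import sys
for c in sys.argv[1].split(","):
    im=get_image(c); print(c); find(im,sys.argv[2:])
E
python3 look2.py wrist,top pad bushing; python3 plan.py 0.535 -0.055 0.19 35.4
```

```text
wrist
pad [([0.483, -0.323, 0.016], 0.8)]
bushing []
top
pad [([0.479, -0.321, 0.019], 0.38)]
bushing [([0.536, -0.056, -0.001], 0.54)]
t 8.0 pos [ 0.4815 -0.3224  0.1975] rot [-179.9    0.    35.5] j [ 33.8  31.5  -7.1 104.4   5.2  44.5 -30.5] shift [ 198.8 -186.6    7.7] turn [-0.1  0.   0.1]
```

Emit:
arm_command([
  [33.1, -31.1, 1.3, 0, 0, 0, 0.3],
  [33.1, -31.1, 1.3, 0, 0, 0, 0.3],
  [33.1, -31.1, 1.3, 0, 0, 0, 0.3],
  [33.1, -31.1, 1.3, 0, 0, 0, 0.3],
  [33.1, -31.1, 1.3, 0, 0, 0, 0.3],
  [33.1, -31.1, 1.3, 0, 0, 0, 0.3],
  [0, 0, 40, 0, 0, 0, 0.3],
  [0, 0, 40, 0, 0, 0, 0.3],
  [0, 0, 29, 0, 0, 0, 0.3],
  [0, 0, 0, 0, 0, 0, 0.3],
  [0, 0, 0, 0, 0, 0, 1],
  [0, 0, 0, 0, 0, 0, 1],
  [0, 0, 0, 0, 0, 0, 1],
  [0, 0, 0, 0, 0, 0, 1],
  [0, 0, 0, 0, 0, 0, 1],
  [0, 0, -30, 0, 0, 0, 1],
  [0, 0, -40, 0, 0, 0, 1],
  [0, 0, -40, 0, 0, 0, 1],
], newtons=40)

```text
time: 10.28
tool_pos: [0.535, -0.0555, 0.1933]
tcp_rot: [180.0, -0.0, 35.5]
force: [-0.4, -0.8, -1.5]
opening: 0.369
grip_force: 40.3
```

```bash
python3 plan.py 0.534 -0.286 0.19 35.4
```

```text
t 10.3 pos [ 0.535  -0.0555  0.1933] rot [180.   -0.   35.5] j [  5.5  28.9  -6.7 110.8   4.9  40.5 -58.6] shift [-134.7  187.1    3.3] turn [ 0.  -0.   0.1]
```

Emit:
arm_command([
  [-27, 37.4, 0, 0, 0, 0, 1],
  [-27, 37.4, 0, 0, 0, 0, 1],
  [-27, 37.4, 0, 0, 0, 0, 1],
  [-27, 37.4, 0, 0, 0, 0, 1],
  [-27, 37.4, 0, 0, 0, 0, 1],
  [0, 0, 0, 0, 0, 0, 1],
  [0, 0, 30, 0, 0, 0, 1],
  [0, 0, 36, 0, 0, 0, 1],
  [0, 0, 28, 0, 0, 0, 1],
  [0, 0, 0, 0, 0, 0, 1],
  [0, 0, 0, 0, 0, 0, 0.35],
  [0, 0, 0, 0, 0, 0, 0.35],
  [0, 0, 0, 0, 0, 0, 0.35],
  [0, 0, -30, 0, 0, 0, 0.35],
  [0, 0, -45, 0, 0, 0, 0.35],
  [0, 0, -30, 0, 0, 0, 0.35],
  [0, 0, 0, 0, 0, 0, 0.35],
])

```text
time: 12.4
tool_pos: [0.535, -0.2865, 0.2055]
tcp_rot: [179.7, -0.1, 35.5]
force: [-1.0, -0.0, -0.7]
opening: 0.652
grip_force: 0.0
```

```bash
python3 look2.py wrist,top,scene pad bushing punch; python3 plan.py 0.558 0.039 0.195 35.4
```

```text
wrist
pad [([0.484, -0.32, 0.018], 0.68)]
bushing [([0.532, -0.287, 0.017], 0.68)]
punch []
top
pad [([0.481, -0.323, 0.017], 0.44), ([0.517, 0.178, 0.006], 0.19)]
bushing [([0.535, -0.285, 0.012], 0.54), ([0.481, -0.323, 0.018], 0.51), ([0.671, 0.281, 0.001], 0.34)]
punch [([0.559, 0.037, 0.001], 0.38)]
scene
pad [([0.487, -0.327, 0.012], 0.42)]
bushing [([0.535, -0.286, 0.017], 0.49)]
punch [([0.563, 0.042, 0.003], 0.58)]
t 13.0 pos [ 0.5339 -0.286   0.2024] rot [-180.     0.    35.5] j [ 28.4  33.   -7.3 100.2   5.4  47.2 -35.9] shift [ 208.4 -250.5    7.5] turn [-0.   0.   0.1]
```

Emit:
arm_command([
  [29.8, -35.8, 1.1, 0, 0, 0, 0.35],
  [29.8, -35.8, 1.1, 0, 0, 0, 0.35],
  [29.8, -35.8, 1.1, 0, 0, 0, 0.35],
  [29.8, -35.8, 1.1, 0, 0, 0, 0.35],
  [29.8, -35.8, 1.1, 0, 0, 0, 0.35],
  [29.8, -35.8, 1.1, 0, 0, 0, 0.35],
  [29.8, -35.8, 1.1, 0, 0, 0, 0.35],
  [0, 0, 40, 0, 0, 0, 0.35],
  [0, 0, 40, 0, 0, 0, 0.35],
  [0, 0, 25, 0, 0, 0, 0.35],
  [0, 0, 0, 0, 0, 0, 0.35],
  [0, 0, 0, 0, 0, 0, 1],
  [0, 0, 0, 0, 0, 0, 1],
  [0, 0, 0, 0, 0, 0, 1],
  [0, 0, 0, 0, 0, 0, 1],
  [0, 0, 0, 0, 0, 0, 1],
  [0, 0, 0, 0, 0, 0, 1],
  [0, 0, -30, 0, 0, 0, 1],
  [0, 0, -40, 0, 0, 0, 1],
  [0, 0, -40, 0, 0, 0, 1],
], newtons=40)

```text
time: 15.5
tool_pos: [0.558, 0.0391, 0.2016]
tcp_rot: [180.0, -0.0, 35.5]
force: [0.3, 0.2, -2.5]
opening: 0.182
grip_force: 39.5
```

```bash
python3 plan.py 0.587 -0.248 0.2 35.4
```

```text
t 15.5 pos [0.558  0.0391 0.2016] rot [180.   -0.   35.5] j [ -4.2  29.7  -6.8 107.2   4.9  43.3 -68.3] shift [-143.1  250.5    1.6] turn [ 0.  -0.   0.1]
```

Emit:
arm_command([
  [-23.9, 41.8, 0, 0, 0, 0, 1],
  [-23.9, 41.8, 0, 0, 0, 0, 1],
  [-23.9, 41.8, 0, 0, 0, 0, 1],
  [-23.9, 41.8, 0, 0, 0, 0, 1],
  [-23.9, 41.8, 0, 0, 0, 0, 1],
  [-23.9, 41.8, 0, 0, 0, 0, 1],
  [0, 0, 0, 0, 0, 0, 1],
  [0, 0, 30, 0, 0, 0, 1],
  [0, 0, 36, 0, 0, 0, 1],
  [0, 0, 26, 0, 0, 0, 1],
  [0, 0, 0, 0, 0, 0, 1],
  [0, 0, 0, 0, 0, 0, 0.4],
  [0, 0, 0, 0, 0, 0, 0.4],
  [0, 0, 0, 0, 0, 0, 0.4],
  [0, 0, -30, 0, 0, 0, 0.4],
  [0, 0, -45, 0, 0, 0, 0.4],
  [0, 0, -30, 0, 0, 0, 0.4],
  [0, 0, 0, 0, 0, 0, 0.4],
])

```text
time: 17.75
tool_pos: [0.5883, -0.2488, 0.2161]
tcp_rot: [179.7, -0.2, 35.5]
force: [0.0, 0.6, 0.8]
opening: 0.597
grip_force: 0.0
```

```bash
python3 look.py w2 pad bushing punch die_block drawer_pull drawer_floor; python3 plan.py 0.437 -0.149 0.2 35.4
```

```text
wrist
pad [([0.483, -0.321, 0.017], 0.79)]
bushing [([0.533, -0.286, 0.018], 0.63)]
punch [([0.588, -0.248, 0.016], 0.95)]
die_block [([0.482, -0.323, 0.019], 0.29)]
drawer_pull [([0.466, -0.19, 0.045], 0.94)]
drawer_floor [([0.572, -0.336, 0.016], 0.71)]
top
pad []
bushing [([0.532, -0.283, 0.018], 0.58), ([0.671, 0.283, 0.001], 0.48)]
punch [([0.587, -0.246, 0.015], 0.52), ([0.486, 0.165, 0.003], 0.44), ([0.701, 0.075, 0.078], 0.3)]
die_block []
drawer_pull [([0.467, -0.191, 0.049], 0.69)]
drawer_floor [([0.574, -0.338, 0.016], 0.66)]
t 18.4 pos [ 0.5871 -0.2483  0.2129] rot [-180.     0.    35.5] j [ 23.2  34.7  -7.3  94.6   5.3  51.  -40.7] shift [ -64.6 -168.    12.9] turn [-0.   0.   0.1]
```

View pics/w2.png

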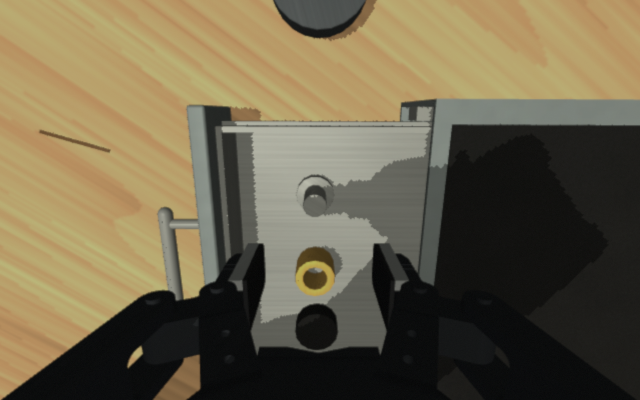

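All three tools stand in the drawer: punch (315,195), bushing (315,275), pad (317,325). Next I'll push the drawer shut with closed fingers on the pull bar.

Emit:
arm_command([
  [-16, -42, 3, 0, 0, 0, 1],
  [-16, -42, 3, 0, 0, 0, 1],
  [-16, -42, 3, 0, 0, 0, 1],
  [-16, -42, 3, 0, 0, 0, 1],
  [0, 0, 40, 0, 0, 0, 1],
  [0, 0, 40, 0, 0, 0, 1],
  [0, 0, 20, 0, 0, 0, 1],
  [0, 0, 0, 0, 0, 0, 1],
  [0, 15, 0, 0, 0, 0, 1],
  [0, 15, 0, 0, 0, 0, 1],
  [0, 15, 0, 0, 0, 0, 1],
  [0, 15, 0, 0, 0, 0, 1],
])

```text
time: 19.95
tool_pos: [0.473, -0.1987, 0.1014]
tcp_rot: [180.0, -0.0, 35.5]
force: [-0.2, 2.0, 1.3]
opening: -0.001
grip_force: 1.1
```

Emit:
arm_command([
  [0, 12, 0, 0, 0, 0, 1],
  [0, 12, 0, 0, 0, 0, 1],
  [0, 12, 0, 0, 0, 0, 1],
  [0, 12, 0, 0, 0, 0, 1],
  [0, 12, 0, 0, 0, 0, 1],
  [0, 12, 0, 0, 0, 0, 1],
  [0, 8, 0, 0, 0, 0, 1],
  [0, 8, 0, 0, 0, 0, 1],
])

```text
time: 20.95
tool_pos: [0.5236, -0.2695, 0.1009]
tcp_rot: [-180.0, 0.0, 35.5]
force: [-2.5, 0.5, 1.0]
opening: 0.0
grip_force: 1.0
```

```bash
python3 look2.py top,scene drawer_pull drawer_floor chest; python3 plan.py 0.544 -0.3 0.1 35.4
```

```text
top
drawer_pull [([0.405, 0.161, -0.003], 0.18)]
drawer_floor []
chest [([0.657, -0.453, -0.004], 0.72)]
scene
drawer_pull []
drawer_floor []
chest [([0.657, -0.451, -0.001], 0.76)]
t 21.4 pos [ 0.5235 -0.2689  0.1011] rot [180.   -0.   35.5] j [ 27.6  39.7  -7.8 107.4   9.   33.5 -40.4] shift [-1.4 37.2  1.1] turn [ 0.  -0.   0.1]
```

Emit:
arm_command([
  [0, 5, 0, 0, 0, 0, 1],
  [0, 5, 0, 0, 0, 0, 1],
  [0, 5, 0, 0, 0, 0, 1],
])

```text
time: 21.72
tool_pos: [0.5324, -0.2816, 0.101]
tcp_rot: [-180.0, -0.0, 35.5]
force: [-0.3, 1.5, 0.8]
opening: 0.004
grip_force: 0.9
```

Emit:
arm_command([
  [0, 3, 0, 0, 0, 0, 1],
  [0, 3, 0, 0, 0, 0, 1],
])

```text
time: 21.98
tool_pos: [0.5358, -0.2864, 0.101]
tcp_rot: [-180.0, -0.0, 35.5]
force: [-0.6, 1.7, 0.9]
opening: 0.002
grip_force: 0.8
```

Emit:
arm_command([
  [0, 3, 0, 0, 0, 0, 1],
  [0, 3, 0, 0, 0, 0, 1],
])

```text
time: 22.22
tool_pos: [0.5386, -0.2903, 0.1008]
tcp_rot: [-179.9, 0.0, 35.5]
force: [-6.3, 8.5, 7.2]
opening: 0.002
grip_force: 5.6
```

Emit:
arm_command([
  [0, 3, 0, 0, 0, 0, 1],
  [0, 2, 0, 0, 0, 0, 1],
])

```text
time: 22.48
tool_pos: [0.5391, -0.2909, 0.1007]
tcp_rot: [-179.4, 0.2, 35.6]
force: [-14.8, 21.0, 19.9]
opening: -0.002
grip_force: 13.3
```

Emit:
arm_command([
  [0, 2, 0, 0, 0, 0, 1],
  [0, 2, 0, 0, 0, 0, 1],
])

```text
time: 22.72
tool_pos: [0.5395, -0.2913, 0.1006]
tcp_rot: [-179.1, 0.2, 35.7]
force: [-23.7, 31.0, 31.5]
opening: -0.002
grip_force: 20.1
```

The force rose sharply with no more travel, so the drawer is shut. I'll back off and check.

Emit:
arm_command([
  [0, -12, 0, 0, 0, 0, 1],
  [0, -30, 0, 0, 0, 0, 1],
  [0, 0, -50, 0, 0, 0, 0.2],
  [0, 0, -50, 0, 0, 0, 0.2],
  [0, 0, -40, 0, 0, 0, 0.2],
  [0, 0, 0, 0, 0, 0, 0.2],
])

```text
time: 23.48
tool_pos: [0.5213, -0.2656, 0.2445]
tcp_rot: [179.6, -0.2, 35.5]
force: [0.1, -0.2, 0.5]
opening: 0.798
grip_force: 0.0
```

```bash
python3 - <<'E'
from h import *
im=get_image("wrist"); find(im,["drawer_pull"])
im=get_image("top"); find(im,["drawer_pull","tray","tray_grip","tray_lip","peak_knob"])
# crops of dial + tray + drawer from top
a=im["pixels"][:,:,::-1]
c=[a[105:175,260:330],a[185:245,230:290],a[85:245,350:540]]
ims=[cv2.resize(x,(int(x.shape[1]*300/x.shape[0]),300),interpolation=cv2.INTER_CUBIC) for x in c[:2]]
cv2.imwrite("pics/c1.png",np.hstack(ims))
im=get_image("scene"); find(im,["tray_grip","tray_lip","peak_knob","drawer_pull"])
save(im,"c2.png",(100,90,340,310,2.5))
E
python3 plan.py 0.473 0.191 0.25 24
```

```text
drawer_pull [([0.55, -0.306, 0.046], 0.76)]
drawer_pull [([0.549, -0.308, 0.048], 0.54)]
tray [([0.469, 0.19, -0.003], 0.77)]
tray_grip [([0.474, 0.189, 0.072], 0.8)]
tray_lip [([0.405, 0.161, -0.0], 0.7)]
peak_knob [([0.7, 0.075, 0.083], 0.38)]
tray_grip []
tray_lip [([0.406, 0.162, 0.003], 0.95), ([0.512, 0.178, 0.002], 0.25)]
peak_knob [([0.696, 0.072, 0.079], 0.54), ([0.548, -0.306, 0.046], 0.22)]
drawer_pull [([0.55, -0.309, 0.047], 0.72)]
t 24.1 pos [ 0.5199 -0.2643  0.2408] rot [-180.     0.    35.5] j [ 28.8  28.9  -9.8 101.2   6.1  50.5 -38.2] shift [ 226.2 -397.9   -9.1] turn [-0.   0.  11.5]
```

View pics/c1.png

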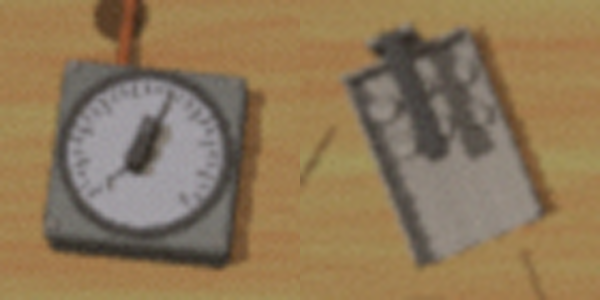

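View pics/c2.png

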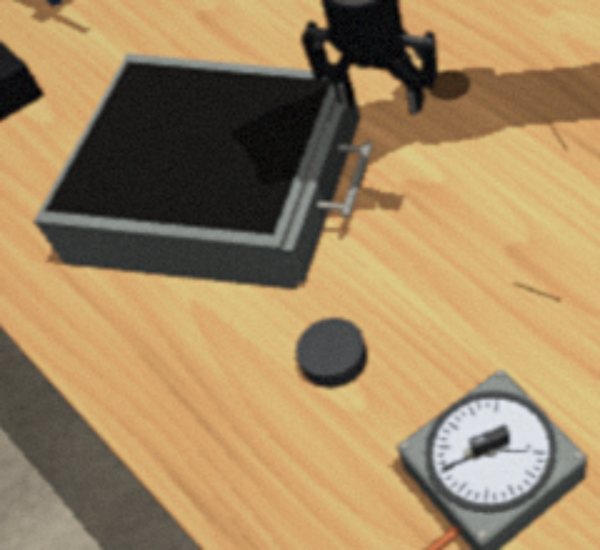

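The drawer is shut: the panel is flush in the scene crop, and the pull moved 143 mm. The tray bar runs at about -157° with the slugs at the rear. The knob points at about -28° in world yaw, and the dial's zero looks to be at lower left. I'll go above the tray and log a few tilted poses on the way, so I can work out the arm's kinematics for the tipping.

Emit:
arm_command([
  [22.6, -39.8, -1, 0, 0, 0, 0.2],
  [22.6, -39.8, -1, 0, 0, 0, 0.2],
  [22.6, -39.8, -1, 0, 0, 0, 0.2],
  [22.6, -39.8, -1, 0, 0, 0, 0.2],
  [22.6, -39.8, -1, 0, 0, 0, 0.2],
  [22.6, -39.8, -1, 0, 0, 0, 0.2],
  [22.6, -39.8, -1, 0, 0, 0, 0.2],
  [22.6, -39.8, -1, 0, 0, 0, 0.2],
  [22.6, -39.8, -1, 0, 0, 0, 0.2],
  [22.6, -39.8, -1, 0, 0, 0, 0.2],
  [0, 0, 0, 0, 0, 6.2, 0.2],
  [0, 0, 0, 0, 0, 6.3, 0.2],
  [0, 0, 0, 10, 0, 0, 0.2],
  [0, 0, 0, 10, 0, 0, 0.2],
  [0, 0, 0, 0, 0, 0, 0.2],
])

```text
time: 26.0
tool_pos: [0.4743, 0.1872, 0.2501]
tcp_rot: [-160.0, 0.1, 22.6]
force: [-0.6, 0.3, -0.1]
opening: 0.798
grip_force: 0.0
```

```bash
cat > log.py <<'E'
from h import *
import json
s=get_state(); d={k:np.array(s[k]).tolist() for k in("joints","tool_pos","tcp_rot")}; open("log.jsonl","a").write(json.dumps(d)+"\n"); print(np.round(d["joints"],1))
E
python3 log.py
```

```text
[ -1.   25.6 -21.1 110.3 -15.   47.6 -77.3]
```

Emit:
arm_command([
  [0, 0, 0, -10, 0, 0, 0.2],
  [0, 0, 0, -10, 0, 0, 0.2],
  [0, 0, 0, 0, 10, 0, 0.2],
  [0, 0, 0, 0, 10, 0, 0.2],
  [0, 0, 0, 0, 0, 0, 0.2],
])

```text
time: 26.62
tool_pos: [0.4699, 0.1919, 0.2512]
tcp_rot: [179.9, -20.0, 23.3]
force: [-0.7, -0.0, -0.4]
opening: 0.8
grip_force: 0.0
```

```bash
python3 log.py
```

```text
[ -24.    16.3   -5.8  125.5   11.8   18.7 -106.6]
```

Emit:
arm_command([
  [0, 0, 0, 0, -10, 0, 0.2],
  [0, 0, 0, 0, -10, 0, 0.2],
  [0, 0, 0, 0, 0, 0, 0.2],
])

```text
time: 27.0
tool_pos: [0.4746, 0.1926, 0.2513]
tcp_rot: [-180.0, 0.1, 23.0]
force: [0.6, 0.8, -0.1]
opening: 0.798
grip_force: 0.0
```

```bash
python3 log.py; cat > fit.py <<'E'
import numpy as np, json, itertools
from scipy.spatial.transform import Rotation as R
from scipy.optimize import least_squares
D=[json.loads(l) for l in open("log.jsonl")]
D.append(dict(joints=[62.6923,33.0337,1.4231,82.3856,-.8613,64.6861,-3.2362],tool_pos=[.25828,-.62328,.30304],tcp_rot=[-179.905,.003,22.509]))
def fk(q,p,s):
    h,L1,L2,L3,o1,o2,o3,a7=p
    q=np.array(q)*s
    A=R.from_euler
    r=A("z",q[0],degrees=True)*A("y",q[1],degrees=True)*A("z",q[2],degrees=True)
    x=np.array([0,0,h])+r.apply([o1,0,L1])
    r=r*A("y",q[3],degrees=True)*A("z",q[4],degrees=True)
    x=x+r.apply([o2,0,L2])
    r=r*A("y",q[5],degrees=True)*A("z",q[6]+a7,degrees=True)
    return x+r.apply([o3,0,L3]) if 0 else x+(r*A("z",-q[6]-a7,degrees=True)).apply([o3,0,L3]), r
def res(p,s):
    e=[]
    for d in D:
        x,r=fk(d["joints"],p,s)
        e+=list((x-d["tool_pos"])*1000)+list((r.inv()*R.from_euler("xyz",d["tcp_rot"],degrees=True)).as_rotvec(degrees=True)*3)
    return e
if __name__=="__main__":
    best=None
    for s3,s5,s7 in itertools.product([1,-1],repeat=3):
      for a in (90,-90):
        s=np.array([-1,1,s3,1,s5,1,s7])
        o=least_squares(res,[.3,.6,.39,.3,0,0,0,a],args=(s,))
        if best is None or o.cost<best[0]: best=(o.cost,s,o.x)
    print(best); print(np.round(res(best[2],best[1]),1))
    json.dump([best[1].tolist(),best[2].tolist()],open("model.json","w"))
E
python3 fit.py; python3 plan.py 0.4735 0.190 0.124 23
```

```text
[ -19.3   22.8  -11.2  110.5    5.9   47.3 -100.6]
(np.float64(2377.1027065801254), array([-1,  1, -1,  1, -1,  1, -1]), array([-6.51181798e-02,  9.04350042e-01,  3.21180797e-01,  3.58982902e-01,
       -3.85656945e-02, -7.83009118e-02,  1.01111108e-01,  8.99999481e+01]))
[  0.2   3.1  14.9  -0.   -0.    0.  -14.5  25.6 -12.3  -0.   -0.    0.
 -17.7   8.6  12.2  -0.    0.    0.   50.4  14.4 -14.9   0.    0.   -0. ]
t 27.0 pos [0.4746 0.1926 0.2513] rot [-1.8e+02  1.0e-01  2.3e+01] j [ -19.3   22.8  -11.2  110.5    5.9   47.3 -100.6] shift [ -1.9   2.  127.3] turn [-0.   0.1  0. ]
```

```bash
cat > fit2.py <<'E'
import numpy as np, json
from scipy.spatial.transform import Rotation as R
from fit import D
A=lambda a,q:R.from_euler(a,q,degrees=True)
S=np.array([-1,1,-1,1,-1,1,-1])
D2=[(d["joints"],d["tool_pos"]) for d in D]+[
([7.7,24.9,-6.1,117.7,4.2,37.6,-55.8],[.4803,-.0745,.1995]),([7.7,25.9,-6.3,118.6,4.7,35.7,-56.3],[.4796,-.0737,.1875]),
([33.8,31.5,-7.1,104.4,5.2,44.5,-30.5],[.4815,-.3224,.1975]),([5.5,28.9,-6.7,110.8,4.9,40.5,-58.6],[.535,-.0555,.1933]),
([-4.2,29.7,-6.8,107.2,4.9,43.3,-68.3],[.558,.0391,.2016]),([23.2,34.7,-7.3,94.6,5.3,51.,-40.7],[.5871,-.2483,.2129]),
([27.6,39.7,-7.8,107.4,9,33.5,-40.4],[.5235,-.2689,.1011]),([28.8,28.9,-9.8,101.2,6.1,50.5,-38.2],[.5199,-.2643,.2408])]
def mats(q):
    q=np.array(q)*S
    r1=A("z",q[0]);r2=r1*A("y",q[1]);r3=r2*A("z",q[2]);r4=r3*A("y",q[3]);r5=r4*A("z",q[4]);r6=r5*A("y",q[5])
    r7=r6*A("z",q[6]+90)
    J=np.hstack([np.array([[0],[0],[1.]]),r1.as_matrix()[:,1:2],r2.as_matrix()[:,1:2],r3.as_matrix(),r4.as_matrix()[:,:2],r5.as_matrix(),r6.as_matrix()])
    return J,r7
J=np.vstack([mats(q)[0] for q,_ in D2]); b=np.hstack([p for _,p in D2])
n=J.shape[1]; nom=np.array([.3,0,0,0,0,.5,0,0,0,0,.4,0,0,.3]); lam=.01
sol=np.linalg.lstsq(np.vstack([J,lam*np.eye(n)]),np.r_[b,lam*nom],rcond=None)[0]
if __name__=="__main__":
    print(sol.round(3)); print(((J@sol-b)*1000).round(1))
def fk(q):
    J,r=mats(q); return J@sol,r
E
python3 fit2.py
```

```text
[ 0.267 -0.007 -0.007 -0.    -0.016  0.587 -0.    -0.016  0.    -0.
  0.391  0.    -0.     0.289]
[-0.1  0.  -0.1 -0.  -0.   0.  -0.1 -0.   0.  -0.1  0.2  0.1  0.1 -0.4
 -0.  -0.1 -0.1 -0.2  0.3  0.4 -0.   0.4  0.3  0.1  0.3 -0.4  0.5  0.5
 -0.1 -0.1 -0.3  0.1 -0.  -0.4  0.3 -0.3]
```

```bash
cat > tip.py <<'E'
from fit2 import *
from scipy.optimize import least_squares
lo=np.array([-157.87,-19.46,-87.15,11.01,-62.26,9.8,-161.44]);hi=np.array([157.87,123.44,90,140.99,242.26,113.94,161.44])
def ik(p,r,q0):
    f=lambda q:(lambda x,rr:np.r_[(x-p)*1000,(rr.inv()*r).as_rotvec(degrees=True)*5,(q-q0)*.02])(*fk(q))
    o=least_squares(f,np.clip(q0,lo+.1,hi-.1),bounds=(lo+3,hi-3)); return o.x,np.abs(f(o.x)[:6]).max()
def pose(grip,yaw,tilt):
    r=R.from_euler("xyz",[180,0,yaw],degrees=True)*R.from_euler("y",tilt,degrees=True)
    return np.array(grip)-r.apply([0,0,.054]),r
if __name__=="__main__":
    q0=np.array([-19.3,22.8,-11.2,110.5,5.9,47.3,-100.6])
    for gx,gy in [(.478,.415),(.50,.44)]:
      for yaw in range(-60,125,15):
        q=q0.copy(); tl=None
        a=[23+(yaw-23)*t for t in np.linspace(0,1,4)]
        for t,y in zip(np.linspace(0,1,4),a):
            g=np.array([.473,.19,.2])*(1-t)+np.array([gx,gy,.225])*t
            q,e=ik(*pose(g,y,0),q)
        e0=e; out=[]
        for T in range(10,71,10):
            q,e=ik(*pose((gx,gy,.225),yaw,T),q); out.append(round(e,1))
        print(gx,yaw,round(e0,1),out,q.round(0), np.minimum(q-lo,hi-q).min().round(0))
E
python3 tip.py
```

```text
0.478 -60 0.0 [np.float64(0.0), np.float64(0.0), np.float64(2.7), np.float64(21.5), np.float64(40.3), np.float64(59.2), np.float64(77.8)] [ -97.   81.   87.   85.  -18.   72. -158.] 3.0
0.478 -45 0.0 [np.float64(0.0), np.float64(0.0), np.float64(0.0), np.float64(0.0), np.float64(0.0), np.float64(17.9), np.float64(37.3)] [-105.   81.   87.   97.  -21.   53. -158.] 3.0
0.478 -30 0.0 [np.float64(0.0), np.float64(0.0), np.float64(0.0), np.float64(0.0), np.float64(0.0), np.float64(0.0), np.float64(3.8)] [-111.   82.   87.  107.  -22.   36. -158.] 3.0
0.478 -15 0.0 [np.float64(0.0), np.float64(0.0), np.float64(0.0), np.float64(0.0), np.float64(0.0), np.float64(0.0), np.float64(0.0)] [-114.   77.   82.  120.  -26.   13. -150.] 3.0
0.478 0 0.0 [np.float64(0.0), np.float64(0.0), np.float64(0.0), np.float64(0.0), np.float64(19.4), np.float64(40.7), np.float64(46.1)] [-116.   76.   86.  122.  -59.   13. -109.] 3.0
0.478 15 0.0 [np.float64(0.0), np.float64(0.0), np.float64(0.0), np.float64(18.1), np.float64(46.1), np.float64(64.2), np.float64(100.6)] [-115.   58.   74.  119.    5.   13. -158.] 3
[... 2908 characters left out ...]

0.5 75 0.0 [np.float64(0.0), np.float64(0.0), np.float64(0.0), np.float64(0.0), np.float64(0.0), np.float64(5.0), np.float64(25.0)] [  24.   66.  -84.  124.  135.   15. -158.] 3.0
0.5 90 0.0 [np.float64(0.0), np.float64(0.0), np.float64(0.0), np.float64(0.0), np.float64(0.0), np.float64(1.9), np.float64(13.9)] [ 22.  60. -70. 116. -59.  13.  41.] 3.0
0.5 105 0.0 [np.float64(0.0), np.float64(0.0), np.float64(0.0), np.float64(0.0), np.float64(0.0), np.float64(0.0), np.float64(0.0)] [ 23.  69. -79. 106.  -4.  26.  -5.] 8.0
0.5 120 0.0 [np.float64(0.0), np.float64(0.0), np.float64(0.0), np.float64(0.0), np.float64(0.0), np.float64(0.0), np.float64(0.0)] [ 17.  68. -73.  92. -10.  49.   5.] 14.0
```

```bash
sed -e 's/(-60,125,15)/(115,180,10)/' -e 's/,(.50,.44)//' -e 's/print(gx/J,_=mats(q); print((J[:,:6]@sol[:6]).round(2),(J[:,:11]@sol[:11]).round(2));print(gx/' tip.py > tip2.py; python3 tip2.py
```

```text
[ 0.5  -0.23  0.47] [0.61 0.12 0.34]
0.478 115 0.0 [np.float64(0.0), np.float64(0.0), np.float64(0.0), np.float64(0.0), np.float64(0.0), np.float64(0.0), np.float64(0.0)] [ 23.  68. -76. 101.  -9.  40.   4.] 12.0
[ 0.52 -0.19  0.48] [0.66 0.15 0.34]
0.478 125 0.0 [np.float64(0.0), np.float64(0.0), np.float64(0.0), np.float64(0.0), np.float64(0.0), np.float64(0.0), np.float64(0.0)] [ 18.  67. -71.  93. -11.  54.   8.] 16.0
[ 0.53 -0.14  0.48] [0.71 0.19 0.34]
0.478 135 0.0 [np.float64(0.0), np.float64(0.0), np.float64(0.0), np.float64(0.0), np.float64(0.0), np.float64(0.0), np.float64(0.0)] [ 12.  68. -68.  84. -11.  68.  12.] 19.0
[ 0.55 -0.08  0.47] [0.74 0.23 0.34]
0.478 145 0.0 [np.float64(0.0), np.float64(0.0), np.float64(0.0), np.float64(0.0), np.float64(0.0), np.float64(0.0), np.float64(0.0)] [  7.  68. -65.  75. -10.  81.  14.] 22.0
[ 0.56 -0.03  0.46] [0.77 0.28 0.34]
0.478 155 0.0 [np.float64(0.0), np.float64(0.0), np.float64(0.0), np.float64(0.0), np.float64(0.0), np.float64(0.0), np.float64(0.0)] [  1.  70. -62.  66.  -9.  93.  17.] 21.0
[0.56 0.03 0.44] [0.79 0.33 0.34]
0.478 165 0.0 [np.float64(0.0), np.float64(0.0), np.float64(0.0), np.float64(0.0), np.float64(0.0), np.float64(0.0), np.float64(0.0)] [ -5.  71. -60.  57.  -8. 105.  20.] 9.0
[0.56 0.07 0.44] [0.79 0.37 0.34]
0.478 175 0.0 [np.float64(0.0), np.float64(0.0), np.float64(0.0), np.float64(0.0), np.float64(0.0), np.float64(0.0), np.float64(11.8)] [ -9.  72. -60.  53.  -5. 111.  23.] 3.0
```

Emit:
arm_command([
  [-1, 1, 45, 0, 0, 0, 0.2],
  [-1, 1, 45, 0, 0, 0, 0.2],
  [0, 0, 30, 0, 0, 0, 0.2],
  [0, 0, 7, 0, 0, 0, 0.2],
  [0, 0, 0, 0, 0, 0, 0.2],
], newtons=90)

```text
time: 27.62
tool_pos: [0.4717, 0.1887, 0.1245]
tcp_rot: [180.0, -0.1, 23.0]
force: [0.1, -0.3, 0.8]
opening: 0.8
grip_force: 0.0
```

Emit:
arm_command([
  [0, 0, 0, 0, 0, 0, 1],
  [0, 0, 0, 0, 0, 0, 1],
  [0, 0, 0, 0, 0, 0, 1],
  [0, 0, 0, 0, 0, 0, 1],
  [0, 0, 0, 0, 0, 0, 1],
  [0, 0, 0, 0, 0, 0, 1],
  [0, 0, 0, 0, 0, 0, 1],
  [0, 0, -10, 0, 0, 0, 1],
  [0, 0, -20, 0, 0, 0, 1],
  [0, 0, -30, 0, 0, 0, 1],
  [0, 0, -35, 0, 0, 0, 1],
  [0, 0, -35, 0, 0, 0, 1],
  [0, 0, -30, 0, 0, 0, 1],
  [0, 0, -10, 0, 0, 0, 1],
  [0, 0, 0, 0, 0, 0, 1],
], newtons=90)

```text
time: 29.5
tool_pos: [0.4716, 0.1881, 0.2939]
tcp_rot: [180.0, -0.0, 23.0]
force: [-1.6, 0.9, -3.3]
opening: 0.146
grip_force: 88.0
```

```bash
python3 - <<'E'
from h import *
im=get_image("scene"); find(im,["tray","tray_lip","slug0","bin","peak_knob"]); save(im,"s3.png",(240,140,560,380,2))
E
python3 plan.py 0.478 0.415 0.3 135
```

```text
tray [([0.463, 0.189, 0.171], 0.81)]
tray_lip [([0.407, 0.162, 0.17], 0.63)]
slug0 [([0.465, 0.21, 0.173], 0.53), ([0.515, 0.177, 0.175], 0.49), ([0.49, 0.225, 0.169], 0.44), ([0.488, 0.165, 0.173], 0.42)]
bin [([0.478, 0.416, 0.003], 0.71)]
peak_knob [([0.695, 0.075, 0.081], 0.62)]
t 29.8 pos [0.4714 0.1882 0.293 ] rot [-1.8e+02  1.0e-01  2.3e+01] j [-18.4  19.7 -11.8 107.8   5.   53.1 -99.5] shift [  94.7 -206.2   -7.1] turn [-1.00e-01  1.00e-01 -1.12e+02]
```

View pics/s3.png

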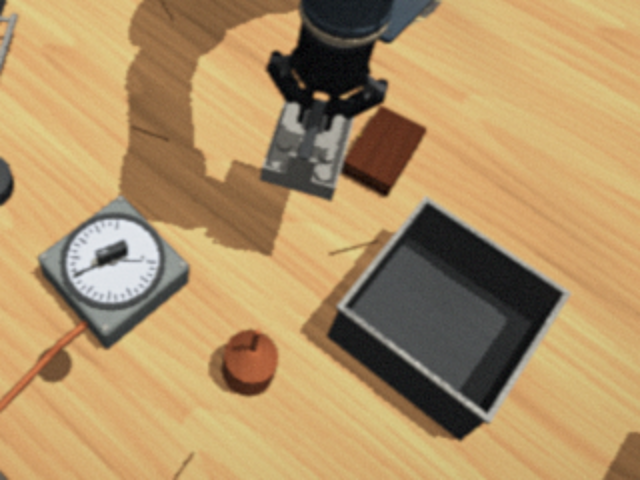

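The tray is lifted, with the slugs inside and the bench below it clear. Next I'll move it gently over the bin (450,320 in the crop).

Emit:
arm_command([
  [2, -4.5, 0, 0, 0, 0, 1],
  [5, -11, 0, 0, 0, 0, 1],
  [8, -17.5, 0, 0, 0, 0, 1],
  [10, -21.8, 0, 0, 0, 0, 1],
  [10, -21.8, 0, 0, 0, 0, 1],
  [10, -21.8, 0, 0, 0, 0, 1],
  [10, -21.8, 0, 0, 0, 0, 1],
  [10, -21.8, 0, 0, 0, 0, 1],
  [10, -21.8, 0, 0, 0, 0, 1],
  [8, -17.5, 0, 0, 0, 0, 1],
  [6, -13, 0, 0, 0, 0, 1],
  [4, -8.7, 0, 0, 0, 0, 1],
  [1.7, -3.2, 0, 0, 0, 0, 1],
  [0, 0, 0, 0, 0, -3, 1],
  [0, 0, 0, 0, 0, -6, 1],
  [0, 0, 0, 0, 0, -7, 1],
  [0, 0, 0, 0, 0, -7, 1],
  [0, 0, 0, 0, 0, -7, 1],
  [0, 0, 0, 0, 0, -7, 1],
  [0, 0, 0, 0, 0, -7, 1],
])

```text
time: 32.3
tool_pos: [0.4787, 0.4142, 0.2941]
tcp_rot: [180.0, 0.0, 67.2]
force: [1.5, 0.6, -4.3]
opening: 0.144
grip_force: 88.0
```

Emit:
arm_command([
  [0, 0, 0, 0, 0, -7, 1],
  [0, 0, 0, 0, 0, -7, 1],
  [0, 0, 0, 0, 0, -7, 1],
  [0, 0, 0, 0, 0, -7, 1],
  [0, 0, 0, 0, 0, -7, 1],
  [0, 0, 0, 0, 0, -7, 1],
  [0, 0, 0, 0, 0, -7, 1],
  [0, 0, 0, 0, 0, -7, 1],
  [0, 0, 0, 0, 0, -7, 1],
  [0, 0, 0, 0, 0, -5, 1],
  [0, 0, 0, 0, 0, 0, 1],
])

```text
time: 33.67
tool_pos: [0.4788, 0.4143, 0.2939]
tcp_rot: [-180.0, 0.0, 134.9]
force: [0.1, 0.1, -3.2]
opening: 0.148
grip_force: 88.0
```

```bash
python3 plan.py 0.478 0.415 0.284 135; python3 - <<'E'
from h import *
im=get_image("top"); find(im,["tray","tray_lip","slug0","bin"])
E
```

```text
t 33.7 pos [0.4788 0.4143 0.2939] rot [-180.     0.   134.9] j [-20.3  34.2 -41.9  88.9  24.3  66.2 -22.3] shift [ 1.1 -0.1  9.9] turn [-0.   0.  -0.1]
tray []
tray_lip []
slug0 []
bin []
```

Emit:
arm_command([
  [0, 0, 6, 0, 0, 0, 1],
  [0, 0, 6, 0, 0, 0, 1],
  [-4.7, 0, 0.2, 0, 5, 0, 1],
  [-4.7, 0, 0.2, 0, 5, 0, 1],
  [-4.7, 0, 0.2, 0, 5, 0, 1],
  [-4.7, 0, 0.2, 0, 5, 0, 1],
  [-4.7, 0, 0.2, 0, 5, 0, 1],
  [0, 0, 0, 0, 0, 0, 1],
])

```text
time: 34.92
tool_pos: [0.4962, 0.3969, 0.2751]
tcp_rot: [-179.8, -25.0, 134.7]
force: [-0.2, -0.4, -4.1]
opening: 0.144
grip_force: 88.1
```

```bash
python3 - <<'E'
from h import *
s=get_state(); r=R.from_euler("xyz",s["tcp_rot"],degrees=True); p=np.array(s["tool_pos"])
print("grip",p+r.apply([0,0,.054]),"lip",p+r.apply([-.073,0,.121]),np.round(s["joints"],1),s["tcp_rot"])
E
```

```text
grip [0.48002441 0.41299333 0.22612706] lip [0.5065546  0.38593694 0.13457325] [ -3.2  42.3 -52.9  87.7   8.5  62.7  -6.4] [-179.84405403  -24.97016785  134.7131278 ]
```

Emit:
arm_command([
  [-4.7, 0, 0.2, 0, 5, 0, 1],
  [-4.7, 0, 0.2, 0, 5, 0, 1],
  [-4.7, 0, 0.2, 0, 5, 0, 1],
  [-4.7, 0, 0.2, 0, 5, 0, 1],
  [-4.7, 0, 0.2, 0, 5, 0, 1],
  [-4.7, 0, 0.2, 0, 5, 0, 1],
  [-4.7, 0, 0.2, 0, 5, 0, 1],
  [-4.7, 0, 0.2, 0, 5, 0, 1],
  [0, 0, 0, 0, 0, 0, 1],
  [0, 0, 0, 0, 0, 0, 1],
  [0, 0, 0, 0, 0, 0, 1],
  [0, 0, 0, 0, 0, 0, 1],
])

```text
time: 36.42
tool_pos: [0.5126, 0.381, 0.2517]
tcp_rot: [179.9, -64.9, 135.2]
force: [0.3, -0.3, -1.9]
opening: 0.143
grip_force: 88.4
```

```bash
python3 - <<'E'
from h import *
s=get_state(); r=R.from_euler("xyz",s["tcp_rot"],degrees=True); p=np.array(s["tool_pos"])
print("grip",p+r.apply([0,0,.054]),"lip",p+r.apply([-.073,0,.121]),np.round(s["joints"],1),s["tcp_rot"])
im=get_image("scene"); find(im,["tray_lip","slug0"]); save(im,"s4.png",(320,140,560,380,2.4))
E
```

```text
grip [0.47798842 0.41553351 0.228798  ] lip [0.45703554 0.43659112 0.13426994] [ 11.4  64.3 -66.8  84.1  -9.1  67.    9.9] [179.85802416 -64.89949468 135.17738522]
tray_lip [([0.303, 0.222, -0.002], 0.73), ([0.458, 0.44, 0.134], 0.57)]
slug0 [([0.51, 0.354, 0.014], 0.47), ([0.52, 0.336, 0.016], 0.42), ([0.514, 0.384, 0.014], 0.35)]
```

View pics/s4.png

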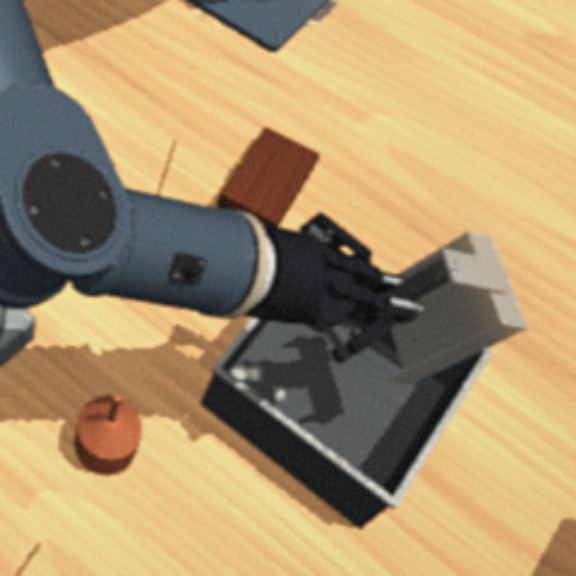

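The slugs are in the bin at (240,375) and (280,395) in the crop. I'll tip a little further, then level the tray, raise it and check both.

Emit:
arm_command([
  [-4.7, 0, 0.2, 0, 5, 0, 1],
  [0, 0, 0, 0, 0, 0, 1],
  [8, 0, 0, 0, 0, 0, 1],
  [-8, 0, 0, 0, 0, 0, 1],
  [8, 0, 0, 0, 0, 0, 1],
  [-8, 0, 0, 0, 0, 0, 1],
  [0, 0, 0, 0, 0, 0, 1],
  [0, 0, 0, 0, 0, 0, 1],
  [4.7, 0, 0.2, 0, -5, 0, 1],
  [4.7, 0, 0.2, 0, -7, 0, 1],
  [4.7, 0, 0.2, 0, -7, 0, 1],
  [4.7, 0, 0.2, 0, -7, 0, 1],
  [4.7, 0, 0.2, 0, -7, 0, 1],
  [4.7, 0, 0.2, 0, -7, 0, 1],
  [4.7, 0, 0.2, 0, -7, 0, 1],
  [4.7, 0, 0.2, 0, -7, 0, 1],
  [4.7, 0, 0, 0, -7, 0, 1],
  [4.7, 0, 0, 0, -7, 0, 1],
  [0, 0, 0, 0, -2, 0, 1],
  [0, 0, -30, 0, 0, 0, 1],
])

```text
time: 39.08
tool_pos: [0.4882, 0.4034, 0.3023]
tcp_rot: [-179.7, -0.1, 135.1]
force: [0.8, 0.2, -2.6]
opening: 0.149
grip_force: 88.2
```

```bash
python3 plan.py 0.6 -0.37 0.32 23; python3 - <<'E'
from h import *
im=get_image("wrist"); find(im,["slug0","tray"]); a=im["pixels"]
im2=get_image("scene"); find(im2,["slug0"]); b=cv2.resize(im2["pixels"][200:380,360:540],(400,400))
cv2.imwrite("pics/s5.png",cv2.resize(np.hstack([a,b])[:,:,::-1],(800,308)))
E
```

```text
t 39.1 pos [0.4882 0.4034 0.3023] rot [-1.797e+02 -1.000e-01  1.351e+02] j [-19.5  33.7 -41.   88.   23.1  67.3 -19.8] shift [-625.  -469.1  -16. ] turn [ -0.3   0.2 112.1]
slug0 []
tray [([0.491, 0.397, 0.177], 0.63)]
slug0 [([0.52, 0.337, 0.017], 0.42), ([0.511, 0.354, 0.012], 0.37), ([0.514, 0.383, 0.013], 0.36)]
```

View pics/s5.png

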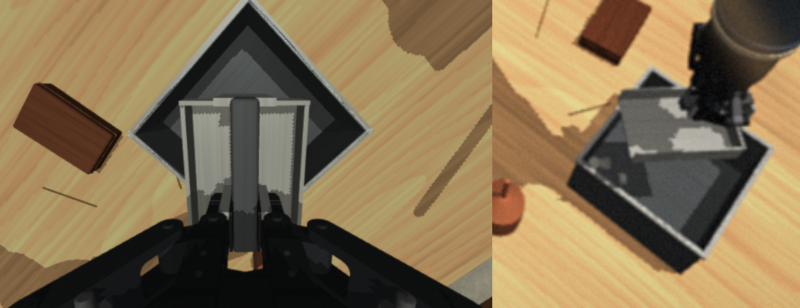

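The tray is empty and level. I'll turn it and carry it over the chest.

Emit:
arm_command([
  [0, 0, -10, 0, 0, 5, 1],
  [0, 0, 0, 0, 0, 10, 1],
  [0, 0, 0, 0, 0, 10, 1],
  [0, 0, 0, 0, 0, 10, 1],
  [0, 0, 0, 0, 0, 10, 1],
  [0, 0, 0, 0, 0, 10, 1],
  [0, 0, 0, 0, 0, 10, 1],
  [0, 0, 0, 0, 0, 10, 1],
  [0, 0, 0, 0, 0, 10, 1],
  [0, 0, 0, 0, 0, 10, 1],
  [0, 0, 0, 0, 0, 5, 1],
  [0, 0, 0, 0, 0, 0, 1],
])

```text
time: 40.83
tool_pos: [0.4894, 0.4034, 0.3129]
tcp_rot: [180.0, 0.1, 35.0]
force: [-0.3, 0.1, -1.8]
opening: 0.144
grip_force: 88.3
```

```bash
python3 plan.py 0.628 -0.411 0.30 35.4
```

```text
t 40.8 pos [0.4894 0.4034 0.3129] rot [1.8e+02 1.0e-01 3.5e+01] j [ -34.2   29.5  -15.4   87.8    8.3   64.  -106.4] shift [-353.7  746.5   13.7] turn [ 0.   0.1 -0.4]
```

Emit:
arm_command([
  [-8, 17, 0, 0, 0, 0, 1],
  [-18.2, 38.4, 0, 0, 0, 0, 1],
  [-18.2, 38.4, 0, 0, 0, 0, 1],
  [-18.2, 38.4, 0, 0, 0, 0, 1],
  [-18.2, 38.4, 0, 0, 0, 0, 1],
  [-18.2, 38.4, 0, 0, 0, 0, 1],
  [-18.2, 38.4, 0, 0, 0, 0, 1],
  [-18.2, 38.4, 0, 0, 0, 0, 1],
  [-18.2, 38.4, 0, 0, 0, 0, 1],
  [-18.2, 38.4, 0, 0, 0, 0, 1],
  [-18.2, 38.4, 0, 0, 0, 0, 1],
  [-18.2, 38.4, 0, 0, 0, 0, 1],
  [-18.2, 38.4, 0, 0, 0, 0, 1],
  [-18.2, 38.4, 0, 0, 0, 0, 1],
  [-18.2, 38.4, 0, 0, 0, 0, 1],
  [-18.2, 38.4, 0, 0, 0, 0, 1],
  [-18.2, 38.4, 0, 0, 0, 0, 1],
  [-18.2, 38.4, 0, 0, 0, 0, 1],
  [-18.2, 38.4, 0, 0, 0, 0, 1],
  [-18.1, 38.3, 0, 0, 0, 0, 1],
])

```text
time: 43.32
tool_pos: [0.6265, -0.4132, 0.3137]
tcp_rot: [-180.0, 0.0, 35.0]
force: [0.1, 0.4, -2.1]
opening: 0.147
grip_force: 88.3
```

```bash
python3 plan.py 0.628 -0.411 0.214 35.4; python3 look2.py top chest bin slug0 tray; python3 - <<'E'
from h import *
save(get_image("top"),"b6.png",(130,160,230,260,6))
E
```

```text
t 43.3 pos [ 0.6265 -0.4132  0.3137] rot [-180.    0.   35.] j [ 33.7  39.8  -8.1  67.3   5.4  73.3 -29.1] shift [ 2.5 -0.9 99.7] turn [-0.   0.  -0.4]
top
chest [([0.656, -0.453, -0.003], 0.81)]
bin [([0.477, 0.418, 0.0], 0.67), ([0.622, -0.412, 0.19], 0.59)]
slug0 [([0.561, 0.373, 0.013], 0.5), ([0.516, 0.384, 0.014], 0.49), ([0.546, 0.389, 0.02], 0.4)]
tray [([0.622, -0.415, 0.189], 0.96)]
```

View pics/b6.png

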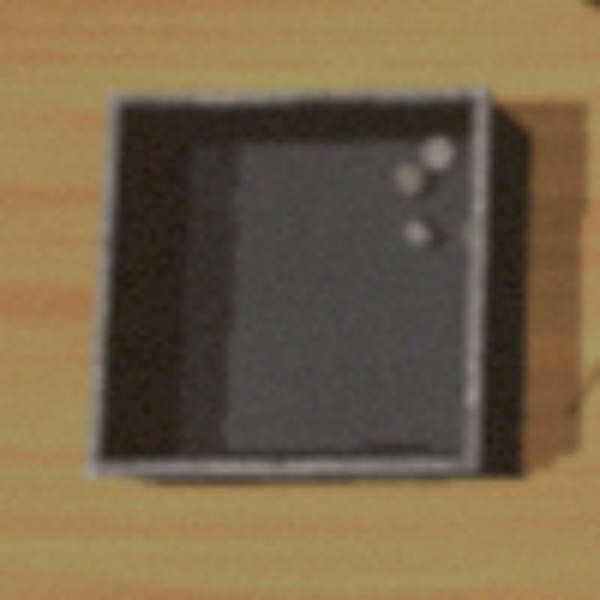

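Three slugs show from the top, at (437,153), (410,178) and (420,233). The rest are hidden by the near wall, where the scene camera reported others. I'll lower the tray.

Emit:
arm_command([
  [0, 0, 30, 0, 0, 0, 1],
  [0, 0, 35, 0, 0, 0, 1],
  [0, 0, 22, 0, 0, 0, 1],
  [0, 0, 8, 0, 0, 0, 1],
  [0, 0, 4, 0, 0, 0, 1],
  [0, 0, 0, 0, 0, 0, 1],
])

```text
time: 44.38
tool_pos: [0.6283, -0.4103, 0.216]
tcp_rot: [179.9, -0.0, 35.0]
force: [0.2, -0.2, -2.0]
opening: 0.146
grip_force: 88.4
```

Emit:
arm_command([
  [0, 0, 2, 0, 0, 0, 1],
  [0, 0, 2, 0, 0, 0, 1],
  [0, 0, 0, 0, 0, 0, 1],
])

```text
time: 44.75
tool_pos: [0.628, -0.4104, 0.2111]
tcp_rot: [-180.0, 0.0, 35.0]
force: [-0.1, -0.5, -2.8]
opening: 0.146
grip_force: 88.4
```

Emit:
arm_command([
  [0, 0, 1.5, 0, 0, 0, 1],
  [0, 0, 1, 0, 0, 0, 1],
  [0, 0, 0, 0, 0, 0, 1],
])

```text
time: 45.12
tool_pos: [0.6279, -0.4104, 0.2097]
tcp_rot: [180.0, -0.0, 35.0]
force: [-2.5, 1.4, 5.0]
opening: 0.144
grip_force: 89.6
```

Emit:
arm_command([
  [0, 0, 0, 0, 0, 0, 0.4],
  [0, 0, 0, 0, 0, 0, 0.4],
  [0, 0, 0, 0, 0, 0, 0.4],
  [0, 0, -10, 0, 0, 0, 0.4],
  [0, 0, -30, 0, 0, 0, 0.4],
  [0, 0, -45, 0, 0, 0, 0.4],
  [0, 0, -35, 0, 0, 0, 0.4],
  [0, 0, 0, 0, 0, 0, 0.4],
], newtons=30)

```text
time: 46.12
tool_pos: [0.629, -0.411, 0.3333]
tcp_rot: [179.6, -0.2, 35.0]
force: [1.0, -0.2, -0.1]
opening: 0.598
grip_force: 0.0
```

```bash
python3 look2.py wrist,scene,top tray chest peak_knob drawer_pull slug0 punch bushing pad die_block; python3 plan.py 0.698 0.074 0.30 -28
python3 - <<'E'
from h import *
a=get_image("top")["pixels"][110:170,262:328,::-1]; b=get_image("scene")["pixels"][230:315,250:345,::-1]
cv2.imwrite("pics/k7.png",np.hstack([cv2.resize(x,(400,360),interpolation=cv2.INTER_CUBIC) for x in(a,b)]))
E
```

```text
wrist
tray [([0.621, -0.413, 0.086], 0.74)]
chest [([0.652, -0.455, -0.003], 0.62)]
peak_knob []
drawer_pull [([0.554, -0.307, 0.045], 0.92)]
slug0 []
punch []
bushing []
pad []
die_block []
scene
tray [([0.621, -0.412, 0.087], 0.85), ([0.57, -0.446, 0.087], 0.65)]
chest [([0.659, -0.452, 0.001], 0.9)]
peak_knob [([0.696, 0.074, 0.081], 0.57)]
drawer_pull [([0.551, -0.309, 0.046], 0.58)]
slug0 [([0.512, 0.35, 0.013], 0.47), ([0.515, 0.377, 0.014], 0.47), ([0.522, 0.335, 0.017], 0.4)]
punch []
bushing [([0.694, 0.074, 0.08], 0.39)]
pad [([0.302, 0.226, 0.0], 0.54)]
die_block [([0.631, -0.407, 0.153], 0.74)]
top
tray [([0.624, -0.412, 0.085], 0.76)]
chest [([0.657, -0.454, -0.003], 0.75)]
peak_knob [([0.699, 0.074, 0.082], 0.56)]
drawer_pull [([0.479, 0.419, -0.001], 0.68), ([0.549, -0.306, 0.05], 0.62)]
slug0 [([0.559, 0.37, 0.014], 0.47), ([0.67, 0.282, 0.0], 0.46), ([0.547, 0.382, 0.017], 0.41), ([0.515, 0.384, 0.014], 0.39)]
punch []
bushing []
pad []
die_block []
t 47.6 pos [ 0.628  -0.4104  0.3286] rot [-180.    0.   35.] j [ 33.5  39.3  -8.1  66.    5.3  75.  -29.2] shift [ 335.2 -356.7   28.6] turn [-0.  0. 63.]
```

View pics/k7.png

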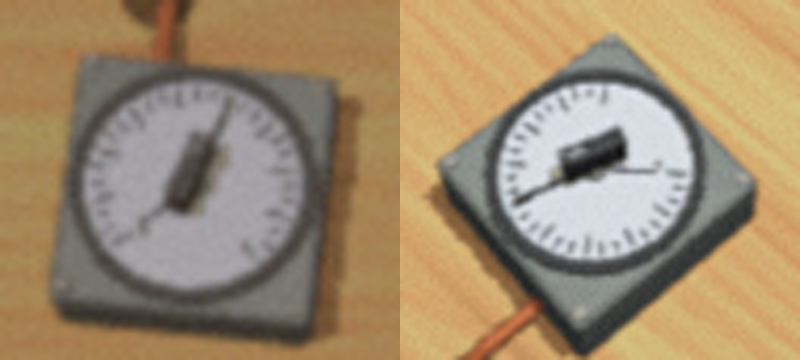

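The dial views show the pointer tip at (230,97) in the left crop, and the thin load needle ending near (140,228), at the lower-left start of the scale.

```bash
python3 - <<'E'
from h import *
def ray(im,u,v,z):
    K=np.array(im["intrinsics"]);E=np.array(im["extrinsics"])
    d=np.linalg.inv(K)@[u,v,1]; d=E[:3,:3]@[d[0],-d[1],-d[2]]; o=E[:3,3]; return o+d*(z-o[2])/d[2]
im=get_image("top"); sc=get_image("scene")
for i,f in((im,lambda x,y:(262+x/6.06,110+y/6)),(sc,lambda x,y:(250+(x-400)*95/400,230+y*85/360))):
    pts=dict(tip=(230,97),needle=(140,228)) if i is im else dict(tip=(515,201),needle=(657,170))
    for k,q in pts.items():
        p=ray(i,*f(*q),.063); v=p[:2]-[.698,.074]; print(k,p.round(3),np.degrees(np.arctan2(v[1],v[0])).round(1),np.hypot(*v).round(3))
E
```

```text
tip [0.743 0.054 0.063] -24.1 0.049
needle [0.67  0.1   0.063] 136.2 0.038
tip [0.746 0.059 0.063] -17.8 0.05
needle [0.675 0.106 0.063] 125.1 0.039
```

Emit:
arm_command([
  [33.5, -35.7, 0, 0, 0, 0, 0.5],
  [33.5, -35.7, 0, 0, 0, 0, 0.5],
  [33.5, -35.7, 0, 0, 0, 0, 0.5],
  [33.5, -35.7, 0, 0, 0, 0, 0.5],
  [33.5, -35.7, 0, 0, 0, 0, 0.5],
  [33.5, -35.7, 0, 0, 0, 0, 0.5],
  [33.5, -35.7, 0, 0, 0, 0, 0.5],
  [33.5, -35.7, 0, 0, 0, 0, 0.5],
  [33.5, -35.7, 0, 0, 0, 0, 0.5],
  [33.5, -35.7, 0, 0, 0, 0, 0.5],
  [0, 0, 20, 0, 0, 9.5, 0.5],
  [0, 0, 20, 0, 0, 9.5, 0.5],
  [0, 0, 20, 0, 0, 9.5, 0.5],
  [0, 0, 20, 0, 0, 9.5, 0.5],
  [0, 0, 0, 0, 0, 9.5, 0.5],
  [0, 0, 0, 0, 0, 9.5, 0.5],
  [0, 0, 0, 0, 0, 0, 0.5],
])

```text
time: 49.95
tool_pos: [0.6976, 0.0744, 0.2486]
tcp_rot: [180.0, -0.0, -21.9]
force: [-0.5, 0.2, 0.5]
opening: 0.5
grip_force: 0.0
```

```bash
python3 look.py w8 peak_knob; python3 plan.py 0.698 0.074 0.137 -22
```

```text
wrist
peak_knob [([0.693, 0.076, 0.082], 0.83)]
top
peak_knob [([0.672, 0.282, 0.001], 0.62)]
t 50.1 pos [0.6976 0.0741 0.2487] rot [-180.    -0.   -21.8] j [ -12.7   37.9    5.1   82.    -3.6   60.2 -118.7] shift [  0.4  -0.  111.7] turn [-0.  -0.   0.2]
```

View pics/w8.png

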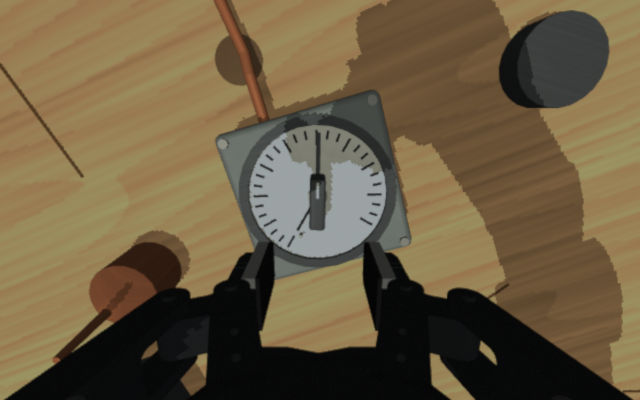

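The knob at (318,200) is aligned with the tool. The scale starts at the lower left near (290,245), about 150° counter-clockwise from the pointer.

Emit:
arm_command([
  [0, 0, 40, 0, 0, 0, 0.5],
  [0, 0, 40, 0, 0, 0, 0.5],
  [0, 0, 22, 0, 0, 0, 0.5],
  [0, 0, 9, 0, 0, 0, 0.5],
  [0, 0, 0, 0, 0, 0, 0.5],
  [0, 0, 0, 0, 0, 0, 1],
  [0, 0, 0, 0, 0, 0, 1],
  [0, 0, 0, 0, 0, 0, 1],
  [0, 0, 0, 0, 0, 0, 1],
  [0, 0, 0, 0, 0, 0, 1],
], newtons=30)

```text
time: 51.4
tool_pos: [0.6984, 0.0749, 0.1391]
tcp_rot: [-179.9, -0.1, -22.0]
force: [0.2, 2.2, 7.1]
opening: 0.132
grip_force: 34.2
```

Emit:
arm_command([
  [0, 0, 0, 0, 0, -8, 1],
  [0, 0, 0, 0, 0, -8, 1],
  [0, 0, 0, 0, 0, -8, 1],
  [0, 0, 0, 0, 0, -8, 1],
  [0, 0, 0, 0, 0, -8, 1],
  [0, 0, 0, 0, 0, -8, 1],
  [0, 0, 0, 0, 0, -8, 1],
  [0, 0, 0, 0, 0, -8, 1],
  [0, 0, 0, 0, 0, -8, 1],
  [0, 0, 0, 0, 0, -8, 1],
  [0, 0, 0, 0, 0, -8, 1],
  [0, 0, 0, 0, 0, -8, 1],
  [0, 0, 0, 0, 0, -8, 1],
  [0, 0, 0, 0, 0, -8, 1],
  [0, 0, 0, 0, 0, -8, 1],
  [0, 0, 0, 0, 0, -8, 1],
  [0, 0, 0, 0, 0, -8, 1],
  [0, 0, 0, 0, 0, 0, 1],
])

```text
time: 53.65
tool_pos: [0.698, 0.0755, 0.1391]
tcp_rot: [179.9, -0.1, 114.2]
force: [-1.5, 3.8, 7.8]
opening: 0.129
grip_force: 34.5
```

```bash
python3 -c "
from h import *
s=get_state();print(s['tcp_rot'],s['torque'],s['joints'])"
```

```text
[ 1.79852501e+02 -6.27726183e-02  1.14159174e+02] [ 0.85880872  0.34144259 -0.01675472] [  7.93630757  47.0906565  -32.88909578  86.99805752  29.13774525
  54.49616285  -9.54713942]
```

Emit:
arm_command([
  [0, 0, 0, 0, 0, -4, 1],
  [0, 0, 0, 0, 0, -4, 1],
  [0, 0, 0, 0, 0, 0, 1],
])

```text
time: 54.02
tool_pos: [0.698, 0.0755, 0.1391]
tcp_rot: [179.9, -0.0, 122.1]
force: [-1.4, 3.3, 8.0]
opening: 0.134
grip_force: 34.5
```

```bash
cat > tq.py <<'E'
from h import *
s=get_state();print(np.round(s['tcp_rot'],1),np.round(s['torque'],3),np.round(s['force'],1))
E
python3 tq.py
```

```text
[179.9  -0.  122.1] [0.808 0.305 0.036] [-1.4  3.3  8. ]
```

Emit:
arm_command([
  [0, 0, 0, 0, 0, -4, 1],
  [0, 0, 0, 0, 0, -4, 1],
  [0, 0, 0, 0, 0, 0, 1],
])

```text
time: 54.4
tool_pos: [0.6979, 0.0754, 0.1391]
tcp_rot: [179.9, -0.0, 130.0]
force: [-1.7, 3.4, 7.3]
opening: 0.135
grip_force: 36.6
```

```bash
python3 tq.py
```

```text
[179.9  -0.  130. ] [ 0.842  0.413 -0.633] [-1.7  3.4  7.3]
```

Emit:
arm_command([
  [0, 0, 0, 0, 0, -4, 1],
  [0, 0, 0, 0, 0, -4, 1],
  [0, 0, 0, 0, 0, 0, 1],
])

```text
time: 54.78
tool_pos: [0.6983, 0.0748, 0.1394]
tcp_rot: [179.8, 0.0, 137.8]
force: [-2.0, 3.3, 8.1]
opening: 0.133
grip_force: 103.6
```

```bash
python3 tq.py
```

```text
[179.8   0.  137.8] [ 0.714  0.387 -2.185] [-2.   3.3  8.1]
```

The torque jumped from about 0 to -0.6 and then -2.2 N m, so the pointer is on its stop. I'll relax the overturn, open and rise.

Emit:
arm_command([
  [0, 0, 0, 0, 0, 4, 1],
  [0, 0, 0, 0, 0, 4, 1],
  [0, 0, 0, 0, 0, 0, 1],
  [0, 0, 0, 0, 0, 0, 0.4],
  [0, 0, 0, 0, 0, 0, 0.4],
  [0, 0, 0, 0, 0, 0, 0.4],
  [0, 0, -10, 0, 0, 0, 0.4],
  [0, 0, -30, 0, 0, 0, 0.4],
  [0, 0, -40, 0, 0, 0, 0.4],
  [0, 0, -40, 0, 0, 0, 0.4],
  [0, 0, -20, 0, 0, 0, 0.4],
  [0, 0, 0, 0, 0, 0, 0.4],
])

```text
time: 56.28
tool_pos: [0.698, 0.0744, 0.2792]
tcp_rot: [179.9, 0.1, 130.0]
force: [-0.1, 0.5, -1.8]
opening: 0.6
grip_force: 0.0
```

```bash
python3 - <<'E'
from h import *
w1=get_image("wrist"); a=cv2.resize(w1["pixels"],(400,250)); find(w1,["peak_knob"])
s=get_image("scene"); find(s,["tray","drawer_pull","punch","bushing","pad","die_block","oil_can","gauge_case","bench_block","slug0"]); b=s["pixels"]
t=get_image("top"); find(t,["tray","drawer_pull","oil_can","gauge_case","bench_block"])
x=np.zeros((600,800,3),np.uint8); x[:250,:400]=a; x[:250,400:]=cv2.resize(t["pixels"],(400,250)); x[250:]=cv2.resize(b[50:380,0:640],(800,412))[:350]
cv2.imwrite("pics/f9.png",x[:,:,::-1]); save(w1,"w9.png",(180,60,460,300,2.5))
E
```

```text
peak_knob [([0.698, 0.077, 0.081], 0.9)]
tray []
drawer_pull [([0.551, -0.307, 0.048], 0.62)]
punch []
bushing []
pad [([0.721, -0.156, 0.0], 0.4)]
die_block []
oil_can [([0.675, 0.276, -0.003], 0.63)]
gauge_case [([0.3, 0.222, -0.001], 0.92)]
bench_block [([0.718, -0.155, 0.0], 0.87)]
slug0 [([0.522, 0.335, 0.014], 0.6), ([0.513, 0.355, 0.014], 0.54), ([0.514, 0.382, 0.009], 0.54), ([0.553, -0.305, 0.05], 0.31)]
tray [([0.623, -0.413, 0.083], 0.75), ([0.548, -0.307, 0.049], 0.48)]
drawer_pull [([0.547, -0.305, 0.045], 0.6)]
oil_can [([0.674, 0.281, 0.002], 0.68)]
gauge_case [([0.299, 0.226, 0.002], 0.86)]
bench_block [([0.476, 0.418, -0.001], 0.62), ([0.723, -0.154, 0.002], 0.54)]
```

View pics/f9.png

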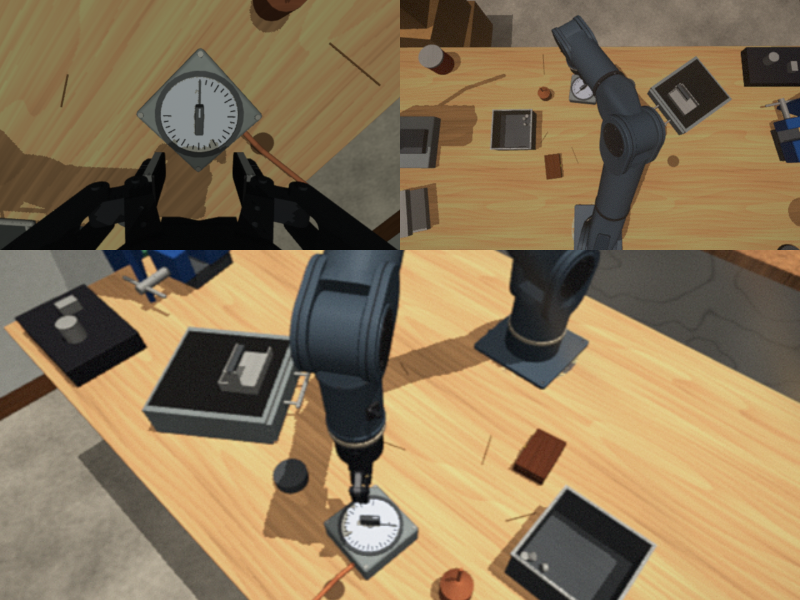

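View pics/w9.png

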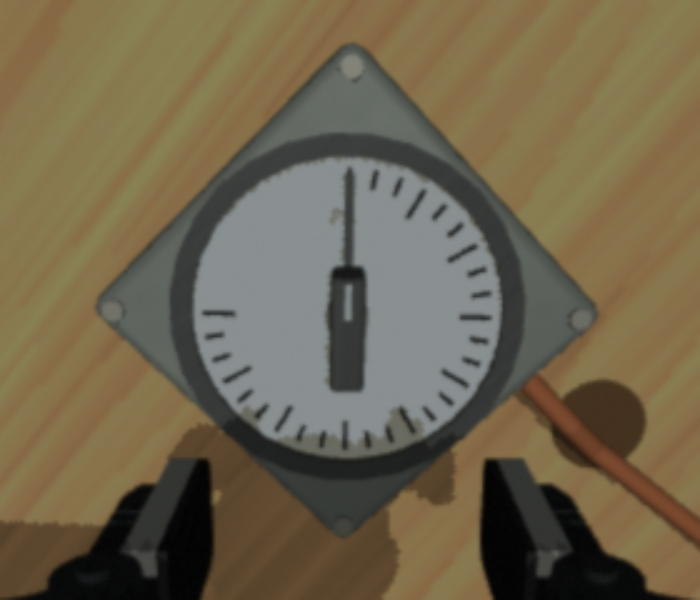

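The pointer sits on the scale's first tick at (349,170). The tray is flat and empty on the chest, the drawer is shut, the slugs are in the bin, and no tooling or slugs are left on the bench. The oil can, gauge block case and bench block have not moved.

```bash
python3 -c "
from bench import *
print(close_job())"
```

```text
the job is handed in; nothing more can be done
None
```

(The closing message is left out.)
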